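# Step the objective turret up from the lowest power

### The arm

A 6-joint arm with a two-finger parallel gripper is mounted at the origin on a cart in front of the work surface, level with it; the furniture and walls round the work are solid. World frame = base frame: x ahead of the robot, y to its left, z up, the work surface at z = 0. Lengths are in m, angles in rad, forces in N, time in s.
With the tool pointing down it reaches from about 0.35 to 0.975 m from the base axis. Payload 4.9 kg.
Tool frame: the origin (TCP) lies on the front face of the gripper's body, between the roots of the fingers; the fingertips stand ctrl.tip_extent ahead of it and the grasp point (between the pads) lies 54 mm ahead of it (ctrl.tip_extent is the distance from the TCP to the fingertips, in m); z points along the fingers, y is the line along which they close (so a half turn about z gives the same grasp; the last joint's range is limited). The gripper opens to 85 mm and grips with 20 to 120 N. Pads are 22 mm wide; open, the fingers measure 114 mm over their backs; the gripper's body (76 mm by 85 mm) begins 54 mm behind the grasp point. The pads swing forward as they close: fully open they stand 13 mm farther back than shut.
Start: joints at [1.187, 0.053, 1.613, -0, 1.476, -0.119], TCP at [0.164, 0.603, 0.304] pointing down, gripper open.
Joint ranges: [-3.01, 3.01], [-1.01, 2.22], [0.06, 2.58], [-1.02, 4.17], [0.09, 2.62], [-3.14, 3.14]. Speed limits (rad/s): [2.57, 2.57, 3.14, 3.14, 3.14, 3.14].

### API

Orientations are given as a rotation vector (axis times angle).
In Python, from station import ctrl gives the robot as it stands.
- The arm moves only by the tool apply_moves, never from a script. Its argument "rows" is one flat list of numbers, 6 for each row, row after row: the shift along the tool's x, y, z normalised to -1 to 1, where 1 is 0.6 m, then the turn, a rotation vector about the tool's x, y, z normalised to -1 to 1, where 1 is 90 degrees. A call has 1 to 20 rows; each row is the pose to reach, as a shift and turn from the pose commanded when the call began, along the tool's axes at that moment; what a row does not reach only later rows make up. A row lasts 1/10 s, in which the tool goes at most 50 mm and 8.59 degrees, less where a joint would pass 70% of its speed; a pose out of reach is approached as far as the arm can. A call with a number of a shift or a turn outside -1 to 1 is refused whole. A call with a gripper value outside its range is refused whole. "grip" is the opening, from 0 (shut) to 1 (fully open), set as the call begins (left out, the last holds). The fingers move at their own pace and stop on an object; "grip_force" is the grip in N (left out, the last holds). Time passes only in rows, so rows that repeat a pose let the fingers close. It gives the time, the measured TCP pose, the force, the opening and the grip force at its end, in the units of the state.
- ctrl.get_obs(): the state, without advancing time (a new reading comes with each control period).
- ctrl.get_image(name): name is "scene" or "top" or "wrist"; returns (picture, depth): 480x640x3 uint8, blue, green, red; 480x640 float32, m along the optical axis (not along the pixel's ray), 0 where there is no reading.
- ctrl.camera_model(name): a dict with "mtx" (3x3 intrinsics, pixels), "R" (3x3) and "t" (3): a world point X has camera coordinates R X + t; the wrist camera has in their place "tool_from_camera" (4x4, takes a point from camera to tool coordinates, whose origin is the TCP and whose axes are the flange's). Camera axes: x right, y down, z forward; pixel columns grow to the right and rows downward; lengths in m; the calibration is good to about 2 mm. A picture is of the moment at which its call begins: read the wrist's pose just before it. camera_model takes no time and is no camera call.
- ctrl.finish_job(): hands the job in; it is judged then, once.
The state is a dict: "t": time; "q": joint angles; "dq": joint speeds; "effort": joint torques, N m; "tool_pos": TCP position; "tool_rot": TCP orientation; "contact_force": force on the tool from outside, world axes, zero at the start; "wrist_torque": the same for the moment, N m; "opening": finger opening in m; "grip_force": force on a finger pad.
Only numpy, scipy, OpenCV 4.12 (cv2) and the standard library are available. Lean on these libraries where they do the work, as an engineer would, in place of code of your own. Each camera call takes 0.05 s, during which the arm holds its last target. There are 200 camera calls.

### The job

Turn the objective turret until its shortest objective stands at the pointer, and let it click into place there. Then step up one click at a time, letting each click settle: first to the next longer objective, then to the middle-length one of the five, and leave the turret clicked in there. Do not disturb the objective can, the V-block or the folding magnifier beside it.

Things in the scene. Friction and masses are not known exactly. Their poses are not given: they have to be found in the camera images.
- stand: Fixed round stand, 200 mm across, under the turret. Origin: on the turret's vertical axis, at desk height; z up. A pointer block (34 mm wide, 40 mm high, reaching 134 mm from the axis) stands on its -x side; the steel pointer's tip is 102 mm from the axis, just outside the turret's rim.
- turret (a joint): Turret angle, rad, growing anticlockwise seen from above, endless. 0 or 2 pi = shortest objective at the pointer; each anticlockwise click (pi/3) brings the next longer. Six detents: let go anywhere, it springs to the nearest (within 0.03 rad, in 1 s) without running on; past half way it snaps ahead of what pushes it. Settles at the start with the 4th, longest or plug at the pointer (3 to 5 pi/3).
- working_position (a point): Point on the stand that does not turn: 78 mm from the axis in the direction of the pointer, 40 mm above the desk. An objective is at the pointer when its axis passes through this point. The turret above the stand is an aluminium disc 200 mm across, top face 40 mm above the desk, with a hub 48 mm across that rises to 54 mm.
- objective_1 (a point): Centre of the top of the shortest objective, which rises 20 mm above the disc (top 60 mm above the desk). All five objectives are upright steel barrels, 24 mm in diameter (28 mm over the 3 mm high foot), centred 78 mm from the axis at 60 degree spacing; clear gap between neighbours 54 mm. A push of 3 to 7 N on one turns the turret over a detent.
- objective_2 (a point): Centre of the top of the second shortest objective, 28 mm above the disc (68 mm above the desk). Going clockwise seen from above the order is objective 1 (shortest), 2, 3, 4, 5 (longest), blank plug, then 1 again.
- objective_3 (a point): Centre of the top of the middle-length objective, 36 mm above the disc (76 mm above the desk).
- objective_4 (a point): Centre of the top of the second longest objective, 44 mm above the disc (84 mm above the desk).
- objective_5 (a point): Centre of the top of the longest objective, 52 mm above the disc (92 mm above the desk).
- blank_plug (a point): Centre of the top of the black blank plug, a flat disc 28 mm across that closes the sixth place, only 5 mm above the disc (45 mm above the desk).
- objective_can: Bystander: white screw can, 47 mm across, 52 mm high, loose on the desk left of the turret; origin under its centre.
- v_block: Bystander: steel V-block, 45x40x36 mm, loose on the desk right of the turret; origin under its centre.
- loupe: Bystander: folding magnifier lying flat, 37x84x15 mm, loose on the desk right of the turret; origin under its centre.

How it is judged:
By the outcome, as a careful person would: the job done as asked, in the order asked, and still so for the second after the job is handed in, with the robot touching nothing.
It also fails if it takes over 69 s, if anything falls off the work surface, if the arm or the gripper's body presses on something with over 40 N, if the wrist force passes 120 N, or if a joint passes its speed limit or range.

## Working session

There is one attempt and no reset: what is moved stays moved. The work goes in short steps, Python scripts to look and compute and a tool call to move; the robot and the scene stay as the last step left them, time stands still between calls to the robot, and variables do not carry over. Pictures are saved under pics/ and viewed, at most 10 in all, crops included, and the job is handed in when it is done.

Besides the shell and the picture viewer there is one more tool, called after "Emit:" by a JSON object that holds its "api" and its "payload". apply_moves: Moves the arm, as the interface text tells. Its arguments: {"type":"object","properties":{"rows":{"type":"array","items":{"type":"number"}},"grip":{"type":"number"},"grip_force":{"type":"number"}},"required":["rows"]}

```bash
mkdir -p pics; ls
python3 - <<'E'
from station import ctrl
import cv2,numpy as np
o=ctrl.get_obs();print(o['t'],o['tool_pos'],o['tool_rot'],o['contact_force'],ctrl.tip_extent,o['opening'])
for n in("top","scene"):
    p,d=ctrl.get_image(n);cv2.imwrite(f'pics/{n}0.png',p);np.save(f'{n}d.npy',d);m=ctrl.camera_model(n);print(n,m['mtx'],m['R'],m['t'])
E
```

```text
pics
0.0 [0.16339875 0.60275439 0.30263842] [-0.41464592 -3.11355602  0.00322286] [ 0.59613195 -0.10765487 -0.42338173] 0.0726 0.08570331504855695
top [[486.74670821   0.         319.29915957]
 [  0.         486.74670821 242.30378796]
 [  0.           0.           1.        ]] [[ 0.00873691 -0.9998688  -0.0136403 ]
 [-0.99039643 -0.00677029 -0.13809079]
 [ 0.13798033  0.01471579 -0.99032564]] [-0.04453507  0.52720574  1.159635  ]
scene [[576.63363649   0.         317.77352032]
 [  0.         576.63363649 242.71081473]
 [  0.           0.           1.        ]] [[ 8.81712289e-01 -4.71787227e-01 -5.01115516e-04]
 [-3.46784013e-01 -6.47375759e-01 -6.78708682e-01]
 [ 3.19881677e-01  5.98599564e-01 -7.34407431e-01]] [-0.45814258  0.20049506  1.37795088]
```

View pics/top0.png

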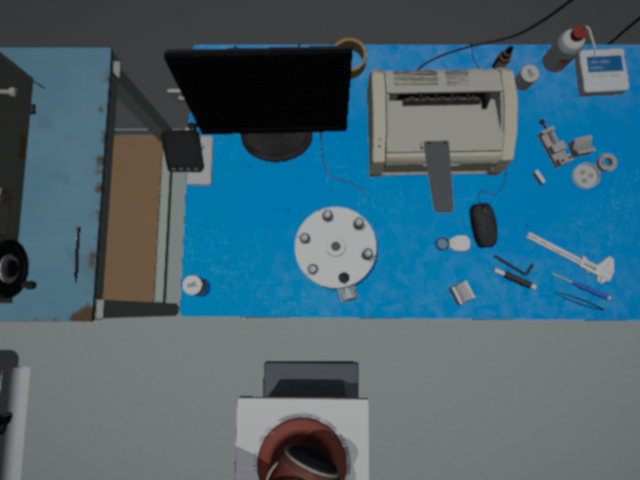

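View pics/scene0.png

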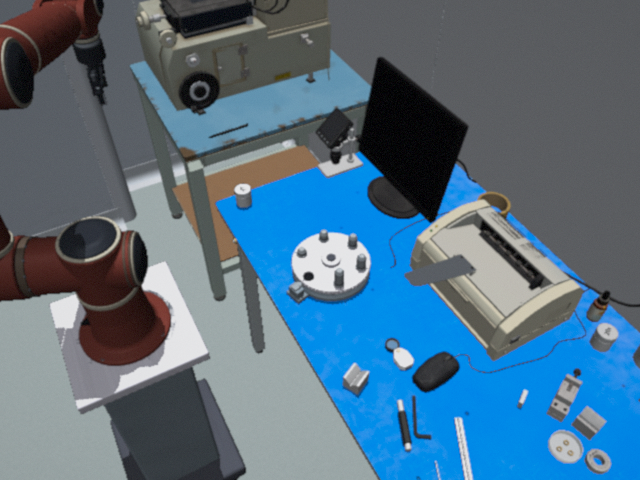

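```bash
python3 - <<'E'
from station import ctrl
import cv2,numpy as np
X={}
for n in("top","scene"):
    d=np.load(f'{n}d.npy');m=ctrl.camera_model(n);K,R,t=m['mtx'],np.array(m['R']),np.array(m['t'])
    v,u=np.mgrid[:480,:640];r=np.stack([(u-K[0,2])/K[0,0],(v-K[1,2])/K[1,1],np.ones(u.shape)],-1)
    P=(r*d[...,None]-t)@R;P[d==0]=np.nan;X[n]=P
for n,(u0,u1,v0,v1) in{"top":(280,395,195,310),"scene":(280,380,220,310)}.items():
    P=X[n][v0:v1,u0:u1].reshape(-1,3);z=P[:,2]
    disc=P[(z>.034)&(z<.046)]
    c=cv2.minEnclosingCircle(disc[:,:2].astype(np.float32)) if len(disc) else None
    print(n,'disc z',np.nanmedian(disc[:,2]),c)
    m=(X[n][v0:v1,u0:u1,2]>.052).astype(np.uint8)
    k,l,s,cc=cv2.connectedComponentsWithStats(m)
    for i in range(1,k):
        if s[i,4]<6: continue
        Q=X[n][v0:v1,u0:u1][l==i];zt=np.percentile(Q[:,2],90);T=Q[Q[:,2]>zt-.006];print(cc[i]+[u0,v0],s[i,4],T.mean(0).round(4),zt.round(4))
P=X['top']
for (u,v) in((344,277),(347,293),(313,269)):print(P[v,u])
# obstacles above desk near
A=P[150:320,180:520].reshape(-1,3);h=A[(A[:,2]>.1)]
print('tall',h[:,:2].min(0),h[:,:2].max(0)) 
h=h[h[:,1]>-.05] if len(h) else h;print(h[:,:2].min(0))
E
python3 - <<'E'
import cv2
p=cv2.imread('pics/top0.png')[195:310,280:400];cv2.imwrite('pics/crop0.png',cv2.resize(p,None,fx=5,fy=5,interpolation=cv2.INTER_CUBIC))
E
```

```text
top disc z 0.04014036670984229 ((0.503346860408783, -0.08482600748538971), 0.11532311141490936)
[327.04819277 214.77108434] 83 [ 0.5905 -0.0592  0.0752] 0.0773
[358.36170213 222.73404255] 94 [ 0.5714 -0.1343  0.0828] 0.0844
[304.18518519 237.48148148] 81 [ 0.5358 -0.0045  0.0673] 0.0692
[335.46268657 245.82089552] 67 [ 0.5167 -0.0798  0.0547] 0.0578
[367.18947368 253.49473684] 95 [ 0.4965 -0.1541  0.0905] 0.0929
[312.52112676 268.67605634] 71 [ 0.4601 -0.0248  0.0594] 0.0616
scene disc z 0.040249354410920785 ((0.5009891390800476, -0.08595983684062958), 0.11671241372823715)
[323.06060606 233.46969697] 66 [ 0.5333 -0.0039  0.0673] 0.069
[351.95698925 239.09677419] 93 [ 0.5888 -0.0589  0.075 ] 0.0767
[300.82 249.94] 50 [ 0.4581 -0.0242  0.0592] 0.0616
[329.36363636 256.57575758] 66 [ 0.5121 -0.076   0.0547] 0.0575
[360.80508475 260.18644068] 118 [ 0.5686 -0.1334  0.0832] 0.0846
[334.33333333 262.        ] 12 [ 0.515  -0.0967  0.0533] 0.0543
[338.46808511 275.63829787] 141 [ 0.4936 -0.1547  0.0907] 0.0919
[ 0.44221033 -0.10091477  0.04475633]
[ 0.40389254 -0.10825441  0.04311919]
[ 0.45979003 -0.02626107  0.05907702]
tall [ 0.57487185 -0.49311052] [0.73850347 0.28346804]
[0.67623044 0.2272705 ]
```

View pics/crop0.png

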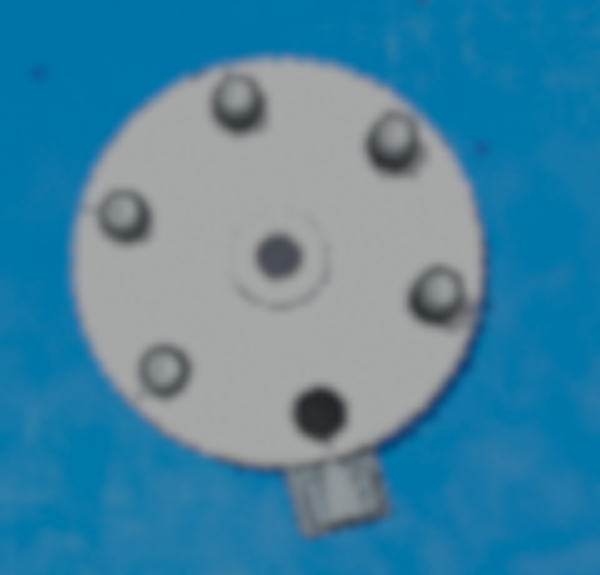

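```bash
cat > h.py <<'E'
import numpy as np
from scipy.spatial.transform import Rotation as Ro
from station import ctrl
C=np.array([.515,-.079])
def arc(a,z,r=.078):
    a=np.radians(a);return [C[0]+r*np.cos(a),C[1]+r*np.sin(a),z]
def rows(W):
    o=ctrl.get_obs();R=Ro.from_rotvec(o['tool_rot'])
    T=Ro.from_matrix(np.diag([-1,1,-1.]));tr=(R.inv()*T).as_rotvec()/(np.pi/2)
    for w in W: print(*(R.inv().apply(np.array(w)-o['tool_pos'])/.6).round(3),*tr.round(3),sep=', ')
E
python3 -c "
from h import *
rows([[.36,.2,.3],arc(-73,.25),arc(-73,.13)])"
```

```text
-0.492, -0.562, 0.006, -0.001, -0.0, -0.169
-0.932, -1.053, 0.09, -0.001, -0.0, -0.169
-0.932, -1.053, 0.29, -0.001, -0.0, -0.169
```

Emit:
{"api": "apply_moves", "payload": {"rows": [-0.492,-0.562,0.006,-0.001,0,-0.169,-0.492,-0.562,0.006,-0.001,0,-0.169,-0.492,-0.562,0.006,-0.001,0,-0.169,-0.492,-0.562,0.006,-0.001,0,-0.169,-0.492,-0.562,0.006,-0.001,0,-0.169,-0.492,-0.562,0.006,-0.001,0,-0.169,-0.492,-0.562,0.006,-0.001,0,-0.169,-0.492,-0.562,0.006,-0.001,0,-0.169,-0.492,-0.562,0.006,-0.001,0,-0.169,-0.492,-0.562,0.006,-0.001,0,-0.169,-0.492,-0.562,0.006,-0.001,0,-0.169,-0.492,-0.562,0.006,-0.001,0,-0.169,-0.492,-0.562,0.006,-0.001,0,-0.169], "grip": 0}}

```text
t: 1.4
tool_pos: [0.3596, 0.2017, 0.3001]
tool_rot: [0.005, -3.141, -0.003]
contact_force: [-0.9, -0.0, -0.5]
opening: 0.0002
grip_force: 0.0
```

```bash
python3 -c "
from h import *
o=ctrl.get_obs();print(o['t'],o['tool_pos'],o['opening'],ctrl.tip_extent,o['contact_force'])
rows([arc(-73,.25),arc(-73,.13)])"
```

```text
1.4 [0.35960697 0.20166166 0.3001284 ] 0.00017040231990425058 0.0726 [-0.89752873 -0.00985998 -0.45083345]
-0.295, -0.593, 0.083, 0.001, -0.0, 0.002
-0.295, -0.594, 0.283, 0.001, -0.0, 0.002
```

Emit:
{"api": "apply_moves", "payload": {"rows": [-0.295,-0.593,0.083,0,0,0.002,-0.295,-0.593,0.083,0,0,0.002,-0.295,-0.593,0.083,0,0,0.002,-0.295,-0.593,0.083,0,0,0.002,-0.295,-0.593,0.083,0,0,0.002,-0.295,-0.593,0.083,0,0,0.002,-0.295,-0.593,0.083,0,0,0.002,-0.295,-0.593,0.083,0,0,0.002,-0.295,-0.593,0.083,0,0,0.002,-0.295,-0.593,0.083,0,0,0.002,-0.295,-0.593,0.083,0,0,0.002,-0.295,-0.593,0.13,0,0,0.002,-0.295,-0.593,0.18,0,0,0.002,-0.295,-0.593,0.18,0,0,0.002]}}

```text
t: 2.8
tool_pos: [0.5349, -0.1521, 0.1877]
tool_rot: [0.0, -3.134, -0.008]
contact_force: [-0.6, 0.7, -0.2]
opening: 0.0002
grip_force: 0.0
```

```bash
python3 -c "
from h import *
import cv2
p,d=ctrl.get_image('wrist');cv2.imwrite('pics/w1.png',p)
o=ctrl.get_obs();print(o['t'],o['tool_pos'],o['contact_force'])
rows([arc(-73,.131)])
p,d=ctrl.get_image('scene');cv2.imwrite('pics/s1.png',cv2.resize(p[150:330,220:460],None,fx=3,fy=3))
"
```

```text
2.85 [ 0.53612672 -0.15283629  0.19015129] [0.03224362 0.15658933 0.44925182]
-0.003, -0.002, 0.099, 0.002, -0.002, -0.0
```

View pics/s1.png

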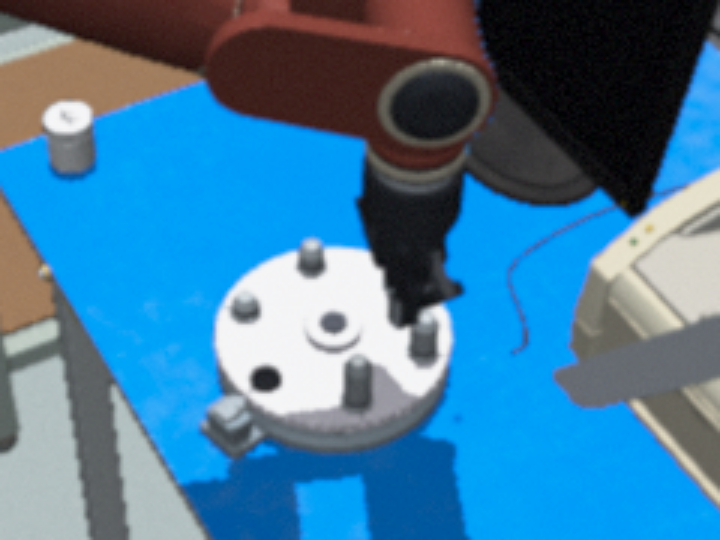

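View pics/w1.png

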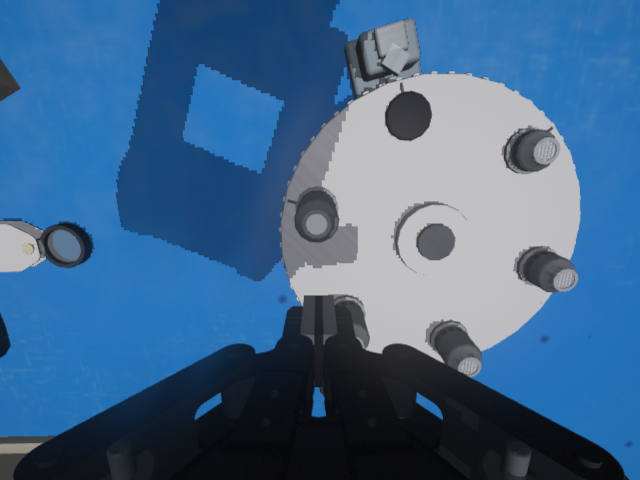

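```bash
cat >> h.py <<'E'
def arcrows(angs,z,r=.078):
    "tool y kept radial (pointing inward/outward: y axis at angle a+180)"
    o=ctrl.get_obs();R=Ro.from_rotvec(o['tool_rot'])
    print(np.round(o['q'],2),o['t'])
    for a in angs:
        T=Ro.from_euler('z',a+90,degrees=True)*Ro.from_matrix(np.diag([-1,1,-1.]))
        s=R.inv().apply(np.array(arc(a,z,r))-o['tool_pos'])/.6; t=(R.inv()*T).as_rotvec()/(np.pi/2)
        print(*s.round(3),*t.round(3),sep=', ')
E
python3 -c "
from h import *
arcrows([-73],.138)"
```

```text
[-0.41 -0.01  1.87  0.    1.28 -1.98] 2.9
-0.001, -0.0, 0.09, 0.001, 0.0, -0.189
```

Emit:
{"api": "apply_moves", "payload": {"rows": [0,0,0,0,0,1,0,0,0,0,0,1,0,0,0,0,0,1,0,0,0,0,0,1,0,0,0,0,0,1,0,0,0,0,0,1,0,0,0,0,0,1,0,0,0,0,0,1,0,0,0,0,0,1,0,0,0,0,0,1,0,0,0,0,0,1,0,0,0,0,0,1]}}

```text
t: 4.1
tool_pos: [0.5386, -0.1549, 0.1946]
tool_rot: [2.221, 2.218, 0.004]
contact_force: [-0.7, -0.2, 0.8]
opening: -0.0003
grip_force: 0.0
```

```bash
sed -i "s/a+90,deg/a-90,deg/" h.py; python3 -c "
from h import *
arcrows([-73],.19);arcrows([-73],.138)"
```

```text
[-0.41 -0.01  1.86  0.    1.28 -0.41] 4.1
0.002, -0.001, 0.008, 0.002, -0.002, 0.81
[-0.41 -0.01  1.86  0.    1.28 -0.41] 4.1
0.002, -0.002, 0.094, 0.002, -0.002, 0.81
```

Emit:
{"api": "apply_moves", "payload": {"rows": [0.002,-0.001,0,0,0,0.81,0.002,-0.001,0,0,0,0.81,0.002,-0.001,0,0,0,0.81,0.002,-0.001,0,0,0,0.81,0.002,-0.001,0,0,0,0.81,0.002,-0.001,0,0,0,0.81,0.002,-0.001,0,0,0,0.81,0.002,-0.001,0,0,0,0.81,0.002,-0.001,0,0,0,0.81,0.002,-0.001,0.03,0,0,0.81,0.002,-0.001,0.06,0,0,0.81,0.002,-0.001,0.09,0,0,0.81,0.002,-0.001,0.09,0,0,0.81,0.002,-0.001,0.09,0,0,0.81]}}

```text
t: 5.5
tool_pos: [0.5374, -0.1537, 0.139]
tool_rot: [-3.106, -0.465, -0.002]
contact_force: [-0.1, -0.5, 0.6]
opening: 0.0
grip_force: 0.0
```

```bash
python3 -c "
from h import *
import cv2
o=ctrl.get_obs();print(o['tool_pos'],o['contact_force'])
p,d=ctrl.get_image('wrist');cv2.imwrite('pics/w2.png',p)
arcrows(np.arange(-67,-12,6),.136)"
```

```text
[ 0.5374233  -0.15371268  0.13902163] [-0.12451107 -0.45330892  0.59994818]
[-0.41  0.06  1.9   0.    1.18  0.86] 5.55
0.014, -0.001, 0.006, 0.0, -0.002, -0.066
0.027, -0.003, 0.006, 0.0, -0.002, -0.133
0.04, -0.007, 0.006, 0.0, -0.002, -0.2
0.053, -0.012, 0.006, 0.001, -0.002, -0.266
0.065, -0.018, 0.006, 0.001, -0.002, -0.333
0.077, -0.025, 0.006, 0.001, -0.002, -0.4
0.087, -0.034, 0.006, 0.001, -0.002, -0.466
0.097, -0.044, 0.006, 0.001, -0.002, -0.533
0.105, -0.054, 0.006, 0.001, -0.001, -0.6
0.113, -0.065, 0.006, 0.001, -0.001, -0.666
```

View pics/w2.png

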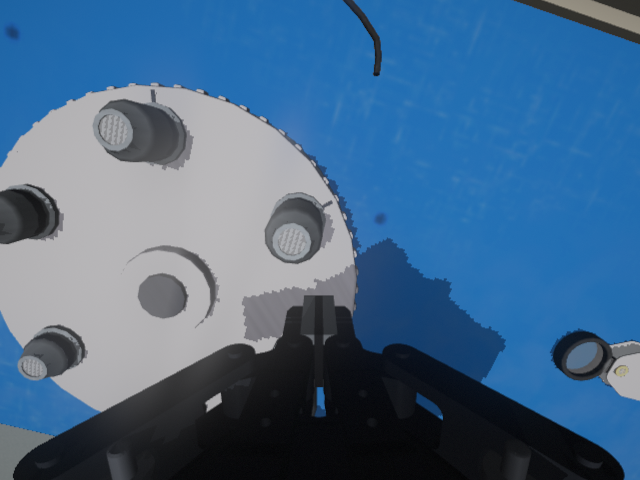

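Emit:
{"api": "apply_moves", "payload": {"rows": [0.014,-0.001,0.006,0,-0.002,-0.066,0.027,-0.003,0.006,0,-0.002,-0.133,0.04,-0.007,0.006,0,-0.002,-0.2,0.053,-0.012,0.006,0,-0.002,-0.266,0.065,-0.018,0.006,0,-0.002,-0.333,0.077,-0.025,0.006,0,-0.002,-0.4,0.087,-0.034,0.006,0,-0.002,-0.466,0.097,-0.044,0.006,0,-0.001,-0.533,0.105,-0.054,0.006,0,-0.001,-0.6,0.113,-0.065,0.006,0,-0.001,-0.666,0.113,-0.065,0.006,0,-0.001,-0.666,0.113,-0.065,0.006,0,-0.001,-0.666,0.113,-0.065,0.006,0,-0.001,-0.666,0.113,-0.065,0.006,0,-0.001,-0.666,0.113,-0.065,0.006,0,-0.001,-0.666,0.113,-0.065,0.006,0,-0.001,-0.666,0.113,-0.065,0.006,0,-0.001,-0.666,0.113,-0.065,0.006,0,-0.001,-0.666,0.113,-0.065,0.006,0,-0.001,-0.666,0.113,-0.065,0.006,0,-0.001,-0.666]}}

```text
t: 7.55
tool_pos: [0.5904, -0.0966, 0.1343]
tool_rot: [-2.46, -1.953, 0.001]
contact_force: [-0.2, -0.2, 0.8]
opening: -0.0
grip_force: 0.0
```

```bash
cat >> h.py <<'E'
def see():
    for n in("top","scene"):
        p,d=ctrl.get_image(n);m=ctrl.camera_model(n);K,R,t=m['mtx'],np.array(m['R']),np.array(m['t'])
        v,u=np.mgrid[:480,:640];r=np.stack([(u-K[0,2])/K[0,0],(v-K[1,2])/K[1,1],np.ones(u.shape)],-1)
        P=((r*d[...,None]-t)@R)[d>0]
        q=P[:,:2]-C;rr=np.hypot(*q.T)
        for nom in np.arange(6)*60+16.8:
            D=np.hypot(*(P[:,:2]-np.array(arc(nom,0))[:2]).T);s=P[(D<.025)&(P[:,2]>.048)&(P[:,2]<.2)]
            if len(s)>5:
                zt=np.percentile(s[:,2],90);T=s[s[:,2]>zt-.006].mean(0)-[*C,0];print(n,round(nom),'ang %.1f r %.3f z %.3f'%(np.degrees(np.arctan2(T[1],T[0])),np.hypot(T[0],T[1]),zt))
            else: print(n,round(nom),'flat/hidden',len(s))
    import cv2; return p
E
python3 -c "
from h import *
import cv2
p=see();cv2.imwrite('pics/s2.png',cv2.resize(p[150:330,220:460],None,fx=3,fy=3))
o=ctrl.get_obs();print(o['tool_pos'],o['contact_force'])
arcrows(np.arange(-7,48,6),.136)"
```

```text
top 17 ang 14.7 r 0.079 z 0.086
top 77 flat/hidden 0
top 137 flat/hidden 0
top 197 flat/hidden 0
top 257 ang -103.3 r 0.078 z 0.050
top 317 ang -43.1 r 0.078 z 0.094
scene 17 ang 19.1 r 0.080 z 0.084
scene 77 ang 76.5 r 0.078 z 0.076
scene 137 ang 135.8 r 0.079 z 0.068
scene 197 ang -165.0 r 0.079 z 0.062
scene 257 ang -103.8 r 0.081 z 0.051
scene 317 ang -39.3 r 0.076 z 0.196
[ 0.59039575 -0.09664649  0.13430087] [ 0.17728978 -0.61273611 -0.58461431]
[-0.29  0.15  1.8   0.    1.19 -0.06] 7.65
0.014, 0.0, -0.003, -0.001, -0.0, -0.068
0.027, -0.002, -0.003, -0.001, -0.0, -0.134
0.041, -0.005, -0.003, -0.001, -0.0, -0.201
0.053, -0.01, -0.003, -0.001, -0.0, -0.268
0.065, -0.017, -0.003, -0.001, -0.0, -0.334
0.077, -0.024, -0.003, -0.0, -0.0, -0.401
0.087, -0.033, -0.003, -0.0, -0.0, -0.468
0.097, -0.042, -0.003, -0.0, -0.0, -0.534
0.105, -0.053, -0.003, -0.0, -0.0, -0.601
0.113, -0.064, -0.003, -0.0, -0.0, -0.668
```

View pics/s2.png

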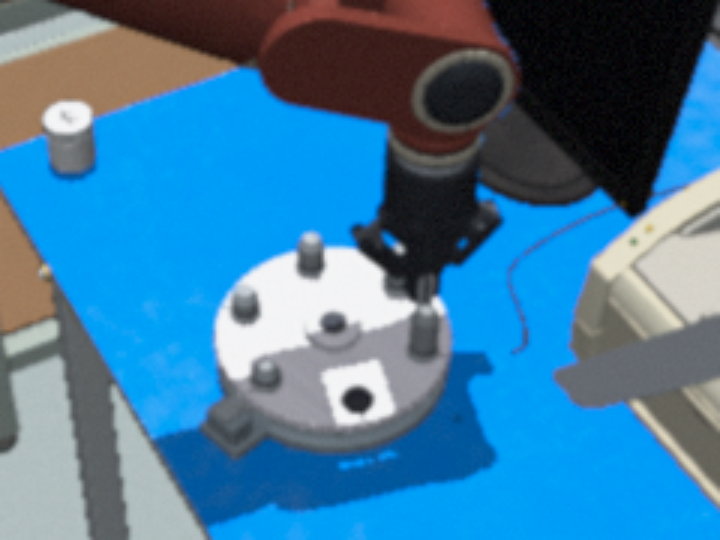

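Emit:
{"api": "apply_moves", "payload": {"rows": [0.014,0,-0.001,0,0,-0.068,0.027,-0.002,-0.001,0,0,-0.134,0.041,-0.005,-0.001,0,0,-0.201,0.053,-0.01,-0.001,0,0,-0.268,0.065,-0.017,-0.001,0,0,-0.334,0.077,-0.024,-0.001,0,0,-0.401,0.087,-0.033,-0.001,0,0,-0.468,0.097,-0.042,-0.001,0,0,-0.534,0.105,-0.053,-0.001,0,0,-0.601,0.113,-0.064,-0.001,0,0,-0.668,0.113,-0.064,-0.001,0,0,-0.668,0.113,-0.064,-0.001,0,0,-0.668,0.113,-0.064,-0.001,0,0,-0.668,0.113,-0.064,-0.001,0,0,-0.668,0.113,-0.064,-0.001,0,0,-0.668,0.113,-0.064,-0.001,0,0,-0.668,0.113,-0.064,-0.001,0,0,-0.668,0.113,-0.064,-0.001,0,0,-0.668,0.113,-0.064,-0.001,0,0,-0.668,0.113,-0.064,-0.001,0,0,-0.668]}}

```text
t: 9.65
tool_pos: [0.5683, -0.0219, 0.135]
tool_rot: [-1.151, -2.922, -0.0]
contact_force: [0.4, -0.2, -0.9]
opening: -0.0003
grip_force: 0.0
```

```bash
python3 -c "
from h import *
p=see()
o=ctrl.get_obs();print(o['tool_pos'],o['contact_force'])
arcrows(np.arange(53,108,6),.136)"
```

```text
top 17 flat/hidden 0
top 77 ang 72.9 r 0.068 z 0.196
top 137 flat/hidden 0
top 197 ang -163.9 r 0.077 z 0.069
top 257 ang -103.4 r 0.078 z 0.062
top 317 ang -44.1 r 0.081 z 0.050
scene 17 ang 24.3 r 0.064 z 0.170
scene 77 ang 68.6 r 0.062 z 0.161
scene 137 ang 136.0 r 0.078 z 0.077
scene 197 ang -164.6 r 0.079 z 0.069
scene 257 ang -105.0 r 0.078 z 0.061
scene 317 flat/hidden 5
[ 0.56833239 -0.02188923  0.13494675] [-0.92760041 -0.39303896 -0.94118938]
[-0.17  0.09  1.88  0.    1.18 -0.99] 9.75
0.014, -0.001, -0.002, -0.0, -0.001, -0.066
0.027, -0.003, -0.002, -0.0, -0.001, -0.133
0.04, -0.007, -0.002, -0.0, -0.001, -0.2
0.053, -0.011, -0.002, -0.0, -0.001, -0.266
0.065, -0.018, -0.002, 0.0, -0.001, -0.333
0.077, -0.025, -0.002, 0.0, -0.001, -0.4
0.087, -0.034, -0.002, 0.0, -0.001, -0.466
0.097, -0.043, -0.002, 0.0, -0.001, -0.533
0.105, -0.054, -0.002, 0.0, -0.001, -0.6
0.113, -0.065, -0.002, 0.0, -0.001, -0.666
```

Objective 2 (top at 0.069) is at the pointer. Now the last click.

Emit:
{"api": "apply_moves", "payload": {"rows": [0.014,-0.001,-0.001,0,0,-0.066,0.027,-0.003,-0.001,0,0,-0.133,0.04,-0.007,-0.001,0,0,-0.2,0.053,-0.011,-0.001,0,0,-0.266,0.065,-0.018,-0.001,0,0,-0.333,0.077,-0.025,-0.001,0,0,-0.4,0.087,-0.034,-0.001,0,0,-0.466,0.097,-0.043,-0.001,0,0,-0.533,0.105,-0.054,-0.001,0,0,-0.6,0.113,-0.065,-0.001,0,0,-0.666,0.113,-0.065,-0.001,0,0,-0.666,0.113,-0.065,-0.001,0,0,-0.666,0.113,-0.065,-0.001,0,0,-0.666,0.113,-0.065,-0.001,0,0,-0.666,0.113,-0.065,-0.001,0,0,-0.666,0.113,-0.065,-0.001,0,0,-0.666,0.113,-0.065,-0.001,0,0,-0.666,0.113,-0.065,-0.001,0,0,-0.666]}}

```text
t: 11.55
tool_pos: [0.4922, -0.0042, 0.1356]
tool_rot: [0.463, -3.106, -0.001]
contact_force: [0.7, 0.4, 0.4]
opening: 0.0005
grip_force: 0.0
```

Emit:
{"api": "apply_moves", "payload": {"rows": [0,0,-0.04,0,0,0,0,0,-0.08,0,0,0,0,0,-0.13,0,0,0,0,0,-0.18,0,0,0,0,0,-0.2,0,0,0,0,0,-0.2,0,0,0,0,0,-0.2,0,0,0,0,0,-0.2,0,0,0,0,0,-0.2,0,0,0,0,0,-0.2,0,0,0,0,0,-0.2,0,0,0,0,0,-0.2,0,0,0]}}

```text
t: 12.75
tool_pos: [0.4922, -0.0043, 0.2554]
tool_rot: [0.463, -3.106, -0.001]
contact_force: [-0.4, -0.5, -0.1]
opening: 0.0001
grip_force: 0.0
```

```bash
python3 -c "
from h import *
import cv2
p=see();cv2.imwrite('pics/s3.png',p)
o=ctrl.get_obs();print(o['t'],o['tool_pos'],o['contact_force'])"
```

```text
top 17 flat/hidden 0
top 77 flat/hidden 0
top 137 ang 132.5 r 0.079 z 0.086
top 197 ang -163.5 r 0.077 z 0.077
top 257 ang -103.4 r 0.077 z 0.069
top 317 ang -43.9 r 0.078 z 0.062
scene 17 ang 12.3 r 0.075 z 0.050
scene 77 ang 76.7 r 0.077 z 0.092
scene 137 ang 136.0 r 0.079 z 0.084
scene 197 ang -164.7 r 0.079 z 0.077
scene 257 ang -105.3 r 0.078 z 0.069
scene 317 ang -44.8 r 0.077 z 0.061
12.85 [ 0.49226258 -0.00426547  0.25556037] [-0.76113299  0.12274606 -0.64060275]
```

View pics/s3.png

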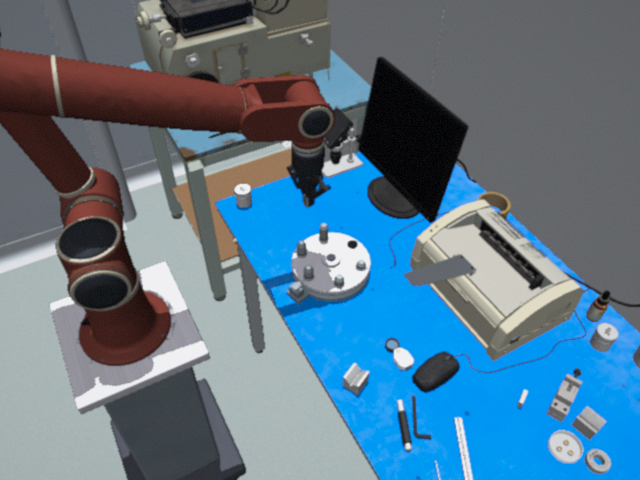

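The middle-length objective (top at 0.077) is at the pointer at (308,272). The bystanders are where they started, and the arm is clear.

```bash
python3 -c "
from station import ctrl
print(ctrl.finish_job())"
```

```text
the job is handed in; nothing more can be done
None
```

The turret was clicked to the shortest objective, then the second, then the middle one, pausing about a second at each, and handed in at 12.9 s with the middle objective at the pointer, the bystanders where they were, and the arm clear.

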